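# Sort the aircraft hardware into its trays

## Task

Tidy the hardware on the assembly bench: put both bolts in the oblong tray, both loose sheet-holding pins in the square tray and the rod end in the round dish, each lying flat on the floor of its tray and not on top of another or on a rim. Leave the wooden block and the roll of tape where they are.

Things in the scene. Friction and masses are not known exactly. Their poses are not given: they have to be found in the camera images.
- bolt_a: Steel hex bolt with its nut run on to the end, lying at any heading mid-bench, 76 mm long: round 12 mm shank, hexagon head (20 mm across flats, 9 mm thick) at one end, hexagon nut (20 mm, 11 mm thick) at the other; about 90 g. Origin on the axis at mid-length, 10 mm above what it lies on; x axis along it, head to nut. Bare shank from x = -29 to +22 mm: grip across it at the origin.
- bolt_b: Second hex bolt with its nut run on to the end, lying at any heading mid-bench, 76 mm long: round 12 mm shank, hexagon head (20 mm across flats, 9 mm thick) at one end, hexagon nut (20 mm, 11 mm thick) at the other; about 90 g. Origin on the axis at mid-length, 10 mm above what it lies on; x axis along it, head to nut. Bare shank from x = -29 to +22 mm: grip across it at the origin.
- pin_a: Steel spring-loaded sheet-holding pin, lying at any heading mid-bench, 78 mm long: hexagon barrel (20 mm across flats, 36 mm long) in the middle, a thin 6 mm needle 26 mm long at one end, a 12 mm plunger 16 mm long at the other; about 50 g. Origin on the axis at mid-barrel, 10 mm above what it lies on; x axis along it, plunger to needle. Grip across the barrel at the origin.
- pin_b: Second spring-loaded sheet-holding pin, lying at any heading mid-bench, 78 mm long: hexagon barrel (20 mm across flats, 36 mm long) in the middle, a thin 6 mm needle 26 mm long at one end, a 12 mm plunger 16 mm long at the other; about 50 g. Origin on the axis at mid-barrel, 10 mm above what it lies on; x axis along it, plunger to needle. Grip across the barrel at the origin.
- rod_end: Steel rod end lying flat at any heading mid-bench, 83 mm long, 14 mm high: flat eye (ring 34 mm outside, 18 mm hole) on a straight hexagon shank 14 mm across flats; about 80 g. Origin on the shank's axis, 7 mm above what it lies on; x axis along the shank away from the eye: eye centre at x = -28 mm, shank's end at +38 mm. Grip across the shank at the origin.
- oblong_tray: Oblong aluminium tray for the bolts, open on top: 120 mm (its x) by 180 mm (its y) outside, 18 mm high, walls and floor 4 mm thick. Fixed to the bench, at its left or right side, nearer or farther. Origin: centre of its underside, on the bench; axes along its sides, turned at most 0.2 rad from the world's.
- square_tray: Square aluminium tray for the sheet pins, open on top: 140 by 140 mm outside, 18 mm high, walls and floor 4 mm thick. Fixed to the bench, at its left or right side, nearer or farther. Origin: centre of its underside, on the bench; axes along its sides, turned at most 0.2 rad from the world's.
- round_dish: Round aluminium dish for the rod end, open on top: 124 mm outside diameter at the rim, 18 mm high, wall 3 mm, floor 4 mm thick and about 110 mm across inside. Fixed to the bench, at its left or right side, nearer or farther. Origin: centre of its underside, on the bench; z up. A closed cardboard box, 50 mm high and of no concern to the job, stands in the fourth such place.
- sanding_block: Bystander: loose wooden block, 70 mm (its x) by 40 mm (its y), 28 mm high, among the parts in the middle of the bench, to be left alone. Origin at the centre of its underside.
- tape_roll: Bystander: loose roll of blue tape lying flat, 58 mm outside diameter, 22 mm high, among the parts in the middle of the bench, to be left alone. Origin at the centre of its underside.
Not all that is in view belongs to the job. Leave any black look-alike of the square_tray alone. Leave any yellow look-alike of the rod_end alone.

How it is judged:
At the end, for the whole second after the job is handed in: Bolts at rest in the oblong tray (origins within 50 mm in x, 80 mm in y of its centre), pins in the square tray (within 60 mm in x and y), rod end in the dish (within 45 mm); each within 0.17 rad of level on the floor, origin under 21 mm (rod end 18 mm) above the bench, released (x of bolt_a in the frame of oblong_tray between -0.05 and 0.05 m and y of bolt_a in the frame of oblong_tray between -0.08 and 0.08 m and z of bolt_a in the frame of oblong_tray between 0 and 0.021 m and angle between bolt_a's own x axis and vertical between 1.4 and 1.74 rad and linear speed of each of bolt_a, bolt_b, pin_a, pin_b, rod_end below 0.02 m/s and angular speed of each of bolt_a, bolt_b, pin_a, pin_b, rod_end below 0.3 rad/s and x of bolt_b in the frame of oblong_tray between -0.05 and 0.05 m and y of bolt_b in the frame of oblong_tray between -0.08 and 0.08 m and z of bolt_b in the frame of oblong_tray between 0 and 0.021 m and angle between bolt_b's own x axis and vertical between 1.4 and 1.74 rad and x of pin_a in the frame of square_tray between -0.06 and 0.06 m and y of pin_a in the frame of square_tray between -0.06 and 0.06 m and z of pin_a in the frame of square_tray between 0 and 0.021 m and angle between pin_a's own x axis and vertical between 1.4 and 1.74 rad and x of pin_b in the frame of square_tray between -0.06 and 0.06 m and y of pin_b in the frame of square_tray between -0.06 and 0.06 m and z of pin_b in the frame of square_tray between 0 and 0.021 m and angle between pin_b's own x axis and vertical between 1.4 and 1.74 rad and horizontal distance between rod_end and round_dish below 0.045 m and z of rod_end in the frame of round_dish between 0 and 0.018 m and angle between rod_end's own x axis and vertical between 1.4 and 1.74 rad); the robot touches nothing.
It fails at once if the wooden block is pushed more than 30 mm from its place (distance of sanding_block from where it was at the start of the episode above 0.03 m).
It fails at once if the roll of tape is pushed more than 30 mm from its place (distance of tape_roll from where it was at the start of the episode above 0.03 m).
It also fails if it takes over 106 s, if anything falls off the work surface, if the arm or the gripper's body presses on something with over 40 N, if the wrist force passes 120 N, or if a joint passes its speed limit or range.

## Robot

A 7-joint arm with a two-finger parallel gripper is mounted at the origin on the work surface. World frame = base frame: x ahead of the robot, y to its left, z up, the work surface at z = 0. Lengths are in m, angles in rad, forces in N, time in s.
With the tool pointing down it reaches from about 0.35 to 0.9 m from the base axis. Payload 19.9 kg.
Tool frame: the origin (TCP) lies between the finger pads; the fingertips stand 19 mm ahead of it and the grasp point (between the pads) is the TCP; z points along the fingers, y is the direction in which the jaws open and shut (so a half turn about z gives the same grasp; the last joint's range is limited). The gripper opens to 94 mm and grips with 3 to 60 N. Pads are 16 mm wide; open, the fingers measure 119 mm over their backs; the gripper's body (75 mm by 177 mm) begins 78 mm behind the grasp point.
Start: joints at [-1.266, 0.417, -0.01, 1.614, 0.005, 1.111, -0.053], TCP at [0.212, 0.588, 0.224] pointing down, gripper open.
Joint ranges: [-2.81, 2.81], [-0.39, 2.02], [-1.27, 1.25], [0.06, 2.57], [-1.19, 4.33], [0.19, 2], [-2.82, 2.82]. Speed limits (rad/s): [1.89, 1.89, 2.39, 2.39, 3.01, 3.01, 3.01].

## Interface

Orientations are given as a 3x3 rotation matrix whose columns are the frame's x, y, z axes.
In Python, from rig import robot gives the robot as it stands. Calls block until the motion is done:
- robot.move_ptp(position, orientation): joint-space move of the TCP to a pose.
- robot.move_linear(position, velocity=0.15, frame=None, threshold=None): straight line of the TCP; frame=None keeps the orientation; velocity is the mean speed in m/s. With threshold (N) it stops when the force on the tool has changed by that much, and returns True; else False.
- robot.goto_joints(angles): joint-space move.
- robot.gripper_to(opening): finger opening in m; the grip force is fixed at half the most; returns when the fingers have stopped.
- robot.pause(seconds).
- robot.ik(position, orientation): joint angles nearest the present ones, or None.
- robot.get_state(): the state.
- robot.grab_frame(name): name is "scene" or "top" or "wrist"; returns the picture (480x640x3 uint8, red, green, blue); there is no depth.
- robot.camera_info(name): a dict with "fx", "fy", "cx", "cy" (pixels), "dist" ([k1, k2, p1, p2, k3] as OpenCV has them; the pictures are not rectified), "rvec" (rotation vector, rad) and "tvec" (3), from world to camera coordinates, as OpenCV has them. Camera axes: x right, y down, z forward; pixel columns grow to the right and rows downward; lengths in m; the calibration is good to about 2 mm. A picture is of the moment at which its call begins: read the wrist's pose just before it. camera_info takes no time and is no camera call; for the wrist camera it gives the pose at the moment of the call.
A pose or a line that the arm cannot do raises robot.PlanningError and nothing moves.
- robot.sign_off(): hands the job in, once; it reports no verdict.
The state is a dict: "time": time; "qpos": joint angles; "joint_vel": joint speeds; "effort": joint torques, N m; "ee_pos": TCP position; "tool_rot": TCP orientation; "force": force on the tool from outside, world axes, zero at the start; "moment": the same for the moment, N m; "opening": finger opening in m.
Only numpy, scipy, OpenCV 4.12 (cv2) and the standard library are available. Lean on these libraries where they do the work, as an engineer would, in place of code of your own. Each camera call takes 0.05 s, during which the arm holds its last target. There are 200 camera calls.

## Working session

There is one attempt and no reset: what is moved stays moved. The work goes in short steps, each a Python script; the robot and the scene stay as the last script left them, time stands still between calls to the robot, and variables do not carry over. Pictures are saved under pics/ and viewed, about 12 in all and at most 16, crops included, and the job is handed in when it is done.

```bash
mkdir -p pics; ls; python3 - <<'E'
from rig import robot
import cv2
for n in("top","scene"):
    cv2.imwrite(f"pics/{n}0.png",robot.grab_frame(n)[:,:,::-1])
    print(n,robot.camera_info(n))
print(robot.camera_info("wrist"))
print(robot.get_state())
E
```

```text
pics
top {'fx': 462.61889800415145, 'fy': 462.61889800415145, 'cx': 321.4412286471079, 'cy': 245.9056696030039, 'dist': array([-0.10954827,  0.        ,  0.        ,  0.        ,  0.        ]), 'rvec': array([ 2.1622773 , -2.14214872,  0.10864245]), 'tvec': array([0.00784785, 0.41618405, 1.00636098])}
scene {'fx': 500.83603470698, 'fy': 500.83603470698, 'cx': 327.94496870090785, 'cy': 241.42113123934294, 'dist': array([0.00901622, 0.        , 0.        , 0.        , 0.        ]), 'rvec': array([ 1.98957021,  0.87288253, -0.48498347]), 'tvec': array([-0.29292209, -0.13092107,  1.22112225])}
{'fx': 350.99741148549657, 'fy': 350.99741148549657, 'cx': 318.6155011682282, 'cy': 239.35879878315885, 'dist': array([-0.04694834,  0.        ,  0.        ,  0.        ,  0.        ]), 'rvec': array([-2.37807202, -1.67107402, -0.23082937]), 'tvec': array([-0.62425601, -0.02839094,  0.39154402])}
{'time': 0.1, 'qpos': array([-1.2665018 ,  0.41790629, -0.01031448,  1.61408889,  0.00473273,
        1.11069124, -0.05300291]), 'joint_vel': array([ 0.00011633, -0.00160017,  0.00113889, -0.00213294,  0.00106907,
        0.00120292,  0.00129903]), 'effort': array([ 2.38097209e-04, -8.52581048e+01,  6.39337767e-01, -4.26692426e+01,
       -4.88875026e-02,  1.63859117e-02,  1.38114996e-05]), 'ee_pos': array([0.21174743, 0.58771328, 0.22390332]), 'tool_rot': array([[-9.40816637e-01,  3.38915902e-01, -2.58676959e-04],
       [ 3.38915984e-01,  9.40816069e-01, -1.03924622e-03],
       [-1.08849630e-04, -1.06540989e-03, -9.99999427e-01]]), 'force': array([-0.8409169 , -0.01243972, -0.7358089 ]), 'moment': array([-0.0344939 , -0.01050201,  0.01114225]), 'opening': 0.09389060909135542}
```

View pics/top0.png

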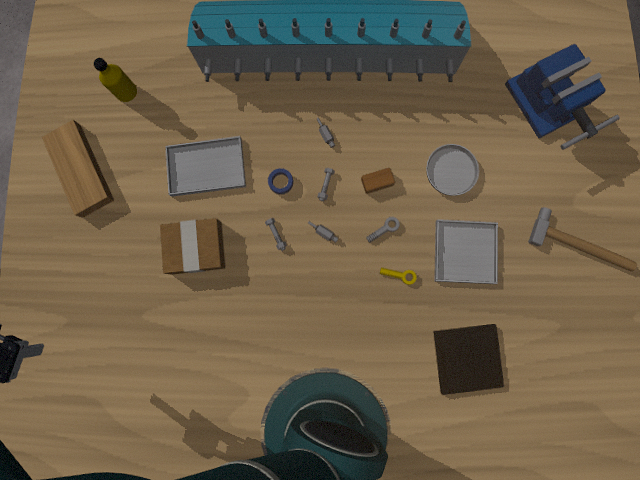

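The top view shows these pixel positions:
- **Trays:** oblong tray (206,166), dish (453,170), square tray (467,252).
- **Parts:** bolts (326,184) and (276,234), pins (326,132) and (324,231), rod end (385,230).
- **Bystanders:** tape (281,181) and block (378,180).
- **Decoys:** yellow rod end (400,276) and black tray (468,358).

Next I'll take one closer wrist view from above the middle.

```bash
cat > h.py <<'E'
import numpy as np, cv2
from rig import robot
def cam(n):
    c=robot.camera_info(n); K=np.array([[c['fx'],0,c['cx']],[0,c['fy'],c['cy']],[0,0,1]])
    return K,c['dist'],cv2.Rodrigues(c['rvec'])[0],c['tvec'].ravel()
def world(c,px,z):
    K,d,R,t=c
    u=cv2.undistortPoints(np.float64(px).reshape(-1,1,2),K,d)[:,0]
    r=np.c_[u,np.ones(len(u))]@R; C=-R.T@t   # rows: R^T ray
    return (C+r*((z-C[2])/r[:,2])[:,None])[:,:2]
def rot(a):
    "tool down, jaw axis y at heading a"
    y=np.array([np.cos(a),np.sin(a),0]); z=np.array([0,0,-1.]); return np.c_[np.cross(y,z),y,z]
E
python3 - <<'E'
from h import *
c=cam("top")
for n,p,z in [("oblong",(206,166),.018),("dish",(453,170),.018),("sq",(467,252),.018),("boltA",(326,184),.01),("boltB",(276,234),.01),("pinA",(326,132),.01),("pinB",(324,231),.01),("rod",(385,230),.007),("tape",(281,181),.02),("block",(378,180),.028)]:
    print(n,world(c,[p],z)[0].round(3))
K,d,R,t=cam("wrist"); s=robot.get_state(); print("cam in tool",s['tool_rot'].T@(-R.T@t-s['ee_pos']), (R@s['tool_rot']).round(2))
for x,z in[(.5,.4),(.5,.35),(.55,.4),(.45,.4),(.5,.3)]:
  for a in (0,np.pi/2,-np.pi/2,np.pi): print(x,z,a,robot.ik([x,0,z],rot(a)))
E
```

```text
oblong [0.602 0.282]
dish [ 0.596 -0.29 ]
sq [ 0.406 -0.316]
boltA [0.561 0.003]
boltB [0.444 0.116]
pinA [0.687 0.004]
pinB [0.452 0.007]
rod [ 0.456 -0.132]
tape [0.565 0.106]
block [ 0.567 -0.115]
cam in tool [ 0.07926787 -0.0002586  -0.16002328] [[-0.    1.   -0.  ]
 [-0.96 -0.   -0.27]
 [-0.27  0.    0.96]]
0.5 0.4 0 [-0.71520785  0.0702948   0.70026316  1.67899513 -0.04587724  1.40897571
 -0.00876634]
0.5 0.4 1.5707963267948966 [-0.62813685  0.067842    0.60570894  1.67689269 -0.03911648  1.4090211
  1.55359454]
0.5 0.4 -1.5707963267948966 [-0.82460467  0.07529758  0.82058641  1.68141654 -0.05578846  1.40903451
 -1.56723576]
0.5 0.4 3.141592653589793 None
0.5 0.35 0 [-0.69270002  0.09785386  0.68663507  1.76441949 -0.06428674  1.30192752
  0.00868421]
0.5 0.35 1.5707963267948966 [-0.60607567  0.09366898  0.59062485  1.76226611 -0.05405502  1.30182989
  1.56769244]
0.5 0.35 -1.5707963267948966 [-0.82551658  0.10813689  0.83673146  1.76742364 -0.08320066  1.30246012
 -1.54038977]
0.5 0.35 3.141592653589793 None
0.55 0.4 0 [-0.65076074  0.19757884  0.71043249  1.56770038 -0.129762
[... 391 characters left out ...]
733342 -0.06269207  0.66015399  1.77995795  0.03892377  1.41129828
 -0.10431675]
0.45 0.4 1.5707963267948966 [-0.69183503 -0.05768192  0.59895811  1.7785663   0.03292861  1.41076932
  1.47189571]
0.45 0.4 -1.5707963267948966 [-0.83398148 -0.0694852   0.73094182  1.78148148  0.04695641  1.41205545
 -1.68246466]
0.45 0.4 3.141592653589793 None
0.5 0.3 0 [-0.67135762  0.13899166  0.67756332  1.84029674 -0.09353338  1.19423332
  0.0359593 ]
0.5 0.3 1.5707963267948966 [-0.58256347  0.13204283  0.576448    1.83801614 -0.07726075  1.19370413
  1.58919049]
0.5 0.3 -1.5707963267948966 [-0.82502633  0.15851887  0.85776144  1.84386229 -0.12864144  1.19637231
 -1.49703445]
0.5 0.3 3.141592653589793 None
```

```bash
python3 - <<'E'
from h import *
robot.move_ptp([.5,0,.3],rot(-np.pi/2)); s=robot.get_state(); print(s['time'],s['ee_pos'],s['qpos'].round(2))
c=cam("wrist"); f=robot.grab_frame("wrist")[:,:,::-1].copy(); cv2.imwrite("pics/w1.png",f)
np.savez("w1.npz",K=c[0],d=c[1],R=c[2],t=c[3])
hsv=cv2.cvtColor(f,cv2.COLOR_BGR2HSV)
m=((hsv[...,1]<60)).astype(np.uint8)*255
m=cv2.morphologyEx(m,cv2.MORPH_OPEN,np.ones((2,2)))
n,l,st,ce=cv2.connectedComponentsWithStats(m)
o=f.copy(); o[m>0]=(0,255,0)
for i in range(1,n):
    if st[i,4]<80: continue
    ys,xs=np.where(l==i); p=world(c,np.c_[xs,ys],.01)
    mu=p.mean(0); e,v=np.linalg.eigh(np.cov((p-mu).T)); q=(p-mu)@v[:,::-1]
    print(i,st[i],mu.round(4),"ang",round(np.degrees(np.arctan2(v[1,1],v[0,1])),1),"ext",np.r_[q.min(0),q.max(0)].round(3))
cv2.imwrite("pics/w1m.png",np.vstack([f,o])[:, :][::1] if 0 else o)
E
```

```text
2.45 [0.50008389 0.00074184 0.29987228] [-0.83  0.16  0.86  1.84 -0.13  1.2  -1.5 ]
1 [298  14  36  67 932] [0.6814 0.0034] ang -151.9 ext [-0.044 -0.011  0.035  0.011]
2 [    6    59   166   122 14813] [0.606  0.2855] ang 97.2 ext [-0.093 -0.06   0.097  0.063]
3 [ 503   76  100  104 8011] [ 0.5975 -0.2929] ang 88.1 ext [-0.065 -0.062  0.065  0.064]
4 [302 126  31  63 721] [0.5586 0.0035] ang 165.5 ext [-0.038 -0.011  0.039  0.011]
5 [386 216  59  42 863] [ 0.4575 -0.1315] ang 122.3 ext [-0.037 -0.018  0.046  0.018]
6 [213 220  39  53 592] [0.4413 0.1151] ang -153.5 ext [-0.038 -0.011  0.039  0.011]
7 [  487   220   123   101 10118] [ 0.4073 -0.3179] ang 78.7 ext [-0.087 -0.078  0.085  0.084]
8 [287 225  52  34 632] [0.4475 0.0045] ang 57.7 ext [-0.035 -0.011  0.044  0.011]
9 [  58  227   51   92 2329] [0.4004 0.3309] ang -176.6 ext [-0.066 -0.024  0.068  0.042]
10 [    0   275   640   205 63416] [0.1894 0.0135] ang 91.1 ext [-0.59  -0.214  0.566  0.198]
```

View pics/w1.png

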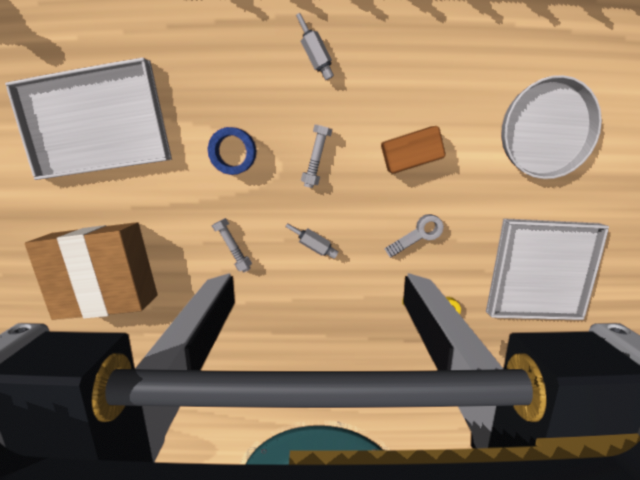

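View pics/w1m.png

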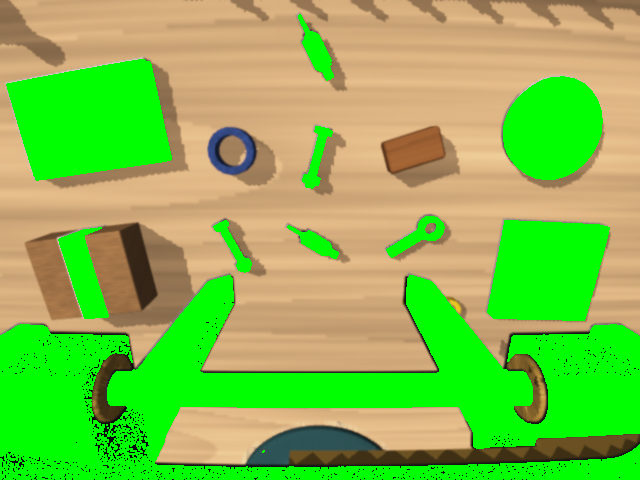

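The masks are clean and their extents match the part sizes: bolts 77 mm, pins 79 mm, rod end 83 mm. I'll move the first bolt now.

```bash
cat >> h.py <<'E'
ZT=.13
def head(p,a):
    s=robot.get_state(); y=s['tool_rot'][:,1]; now=np.arctan2(y[1],y[0]); b=np.arctan2(p[1],p[0])
    c=[a+k*np.pi for k in range(-3,4)]; c=[v for v in c if abs(v-b)<2.3]
    return min(c,key=lambda v:abs(v-now))
def at(p,a,z,opening):
    a=head(p,a); robot.move_ptp([*p,ZT],rot(a)); robot.gripper_to(opening) if opening else None
    robot.move_linear([*p,z],velocity=.12)
def pick(p,axis,need):
    at(p,axis+np.pi/2,.022,.055); robot.gripper_to(.0)
    o=robot.get_state()['opening']; robot.move_linear([*p,ZT],velocity=.15)
    o2=robot.get_state()['opening']; print("grip",o,o2,"t",robot.get_state()['time'])
    assert o2>need, "missed"
def place(p,axis,opening):
    at(p,axis+np.pi/2,.029,None); robot.gripper_to(opening)
    robot.move_linear([*p,ZT],velocity=.15); print("placed",p,robot.get_state()['time'])
E
python3 - <<'E'
from h import *
w=np.load("w1.npz"); c=(w['K'],w['d'],w['R'],w['t'])
f=cv2.imread("pics/w1.png"); hsv=cv2.cvtColor(f,cv2.COLOR_BGR2HSV)
m=cv2.morphologyEx((hsv[...,1]<60).astype(np.uint8),cv2.MORPH_OPEN,np.ones((2,2)))
l=cv2.connectedComponents(m)[1]
for px in((90,120),(550,130),(548,270)):
    ys,xs=np.where(l==l[px[1],px[0]]); p=world(c,np.c_[xs,ys],.014)
    print(cv2.minAreaRect(np.float32(p*1000)))
robot.goto_joints([0,.417,-.01,1.614,.005,1.111,0.8])
pick(np.array([.5586,.0035]),np.radians(165.5),.008)
E
```

```text
((603.8948364257812, 285.0714416503906), (121.26676940917969, 188.09410095214844), 7.353623390197754)
((595.9212646484375, -291.72857666015625), (125.10881805419922, 124.9372329711914), 47.0523567199707)
((405.8582458496094, -316.12518310546875), (150.8988037109375, 144.66781616210938), 87.79747009277344)
grip 0.010903341428076169 0.011166774371487605 t 8.55
```

```bash
python3 - <<'E'
from h import *
R=lambda d:np.array([[np.cos(d),-np.sin(d)],[np.sin(d),np.cos(d)]])
ob=np.array([.604,.2845]); oa=np.radians(7.3); sq=np.array([.406,-.3165]); sa=np.radians(-2.2)
r=np.radians
place(ob+R(oa)@[0,.04],oa,.045)
pick(np.array([.4413,.1151]),r(26.5),.008); place(ob+R(oa)@[0,-.04],oa,.045)
pick(np.array([.6814,.0034]),r(28.1),.014); place(sq+R(sa)@[0,-.031],sa,.034)
pick(np.array([.4475,.0045]),r(57.7),.014); place(sq+R(sa)@[0,.031],sa,.034)
pick(np.array([.4532,-.1247]),r(122.3),.010); place(np.array([.596,-.2915]),r(122.3),.038)
robot.move_ptp([.5,0,.3],rot(head([.5,0],-np.pi/2)))
s=robot.get_state();print(s['time'],s['ee_pos'],s['tool_rot'][:,1])
for n in("top","wrist"): cv2.imwrite(f"pics/{n}2.png",robot.grab_frame(n)[:,:,::-1])
E
```

```text
placed [0.59891742 0.32417578] 12.2917
grip 0.011079835380072895 0.011020784529263482 t 16.3917
placed [0.60908258 0.24482422] 19.7667
grip 0.021730179259915862 0.021396613638243155 t 23.7083
placed [ 0.40480998 -0.34747715] 27.6
grip 0.021381907006763717 0.0217763858452721 t 33.1333
placed [ 0.40719002 -0.28552285] 36.5083
grip 0.014565797389860595 0.01459035649529336 t 41.2
placed [ 0.596  -0.2915] 44.4667
45.7833 [ 0.500233   -0.00107839  0.2993241 ] [2.58625569e-03 9.99996641e-01 1.73665045e-04]
```

View pics/wrist2.png

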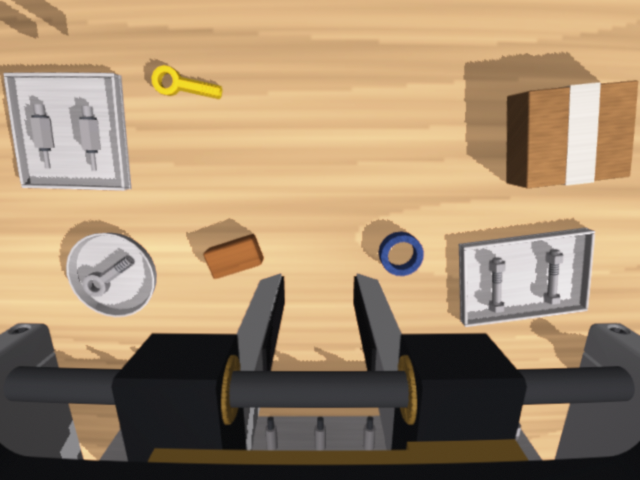

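The wrist view shows both bolts (497,283) and (553,276) in the oblong tray. Both pins (42,132) and (90,135) are in the square tray, the rod end (108,272) is in the dish, and the block and tape have stayed put. I'll check flatness from the side camera.

```bash
python3 - <<'E'
from h import *
f=robot.grab_frame("scene")[:,:,::-1]; K,d,R,t=cam("scene"); out=[]
for p in((.604,.2845,.01),(.406,-.3165,.01),(.596,-.2915,.01)):
    u=cv2.projectPoints(np.float64([p]),cv2.Rodrigues(R)[0],t,K,d)[0].ravel().astype(int); print(u)
    x,y=np.clip(u,[50,50],[590,430]); out.append(cv2.resize(f[y-50:y+50,x-50:x+50],(260,260),interpolation=cv2.INTER_CUBIC))
cv2.imwrite("pics/s2.png",np.hstack(out))
E
```

```text
[490 238]
[166 327]
[250 388]
```

View pics/s2.png

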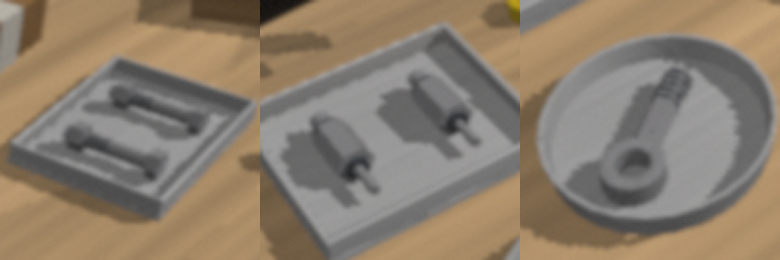

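The side-camera crops show all five parts lying flat on the tray floors, clear of the walls and each other. I'm handing the job in.

```bash
python3 -c "
from rig import robot
print(robot.get_state()['time']); robot.sign_off()"
```

```text
45.9333
the job is handed in; nothing more can be done
```

I put both bolts in the oblong tray, both pins in the square tray and the rod end in the round dish, then handed the job in at 45.9 s of the 106 s allowed. I found all the positions from one top view and one wrist view.

- **Grips:** every part was gripped first time. The finger openings fitted the parts: 11 mm on the bolts, 21–22 mm on the pins and 14.6 mm on the rod end.
- **Final look:** the last wrist and side pictures show all five parts lying flat in their trays, clear of the walls and of each other. The block, tape and yellow look-alike were not moved as far as I could see. The black tray was out of frame in both pictures, but the arm never worked near it.
- **Not measured:** I judged the final positions and tilt by eye. No check failed or disagreed with another.

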